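# Hang the ink holder on the slotted stand and load the ink bottle

## Task

Hang the white ink holder on the grey stand: put its two claws through the upper pair of slots and press it down until it is fully home and the orange catch has sprung out over its back plate. Then gently set the glass ink bottle upright in the holder's round pocket, let go, and leave the other things on the desk where they are.

Things in the scene. Friction and masses are not known exactly. Their poses are not given: they have to be found in the camera images.
- stand: Grey steel desk stand, fixed. Origin: on the desk, centred below the upright's front face; z up. The front face (plane x = 0) looks to -x, where the holder will hang. Upright 80 mm wide (y), x 0..24, 160 mm tall, hollow; foot plate 7 mm thick, x -125..30, 100 mm wide. A lower pair of slots (z 53..83) has no catch and is not used.
- stand_home (a point): On the stand's front face, 70 mm above the desk, axes as the stand's: the ink holder's origin rests here (within about 2 mm) when it hangs in the upper slots fully home.
- catch (a joint): Orange spring catch mid-width on the upright, 14 mm wide, 4 mm proud, z 75..82 mm of the stand: sloping top, flat underside. Value 0 = out, 0.0055 m = pushed in. A holder hooked in rests on the slope about 9 mm above home; some 5 to 20 N down on its thumb pad takes it past, then the catch springs out through the back plate's window and holds the bottom strip down.
- ink_holder: White holder arm, 133 x 67 x 58 mm, about 0.22 kg, stands on the desk upright, as it will hang. Origin: centre of the lower edge of the back plate's rear face; z up, claws at +x, cup at -x. Back plate x -4..0, y -33..33, z 0..58 mm; window y -10..10, z 4..16 above a bottom strip. Blade arm 10 mm thick (y), x -60..-3, top at z 54. Cup centred at x -88, outer diameter 67, rim at z 24.
- holder_grip (a point): On the holder: top edge of the blade arm, near the centre of mass (x -43, y 0, z 54 mm of the holder), axes as the holder's. Take the 10 mm blade here from above, the fingers closing along y; the fingertips may reach 28 mm below this point.
- holder_pad (a point): On the holder: centre of the top of the thumb pad (24 x 26 mm) beside the back plate (x -16, y 0, z 58 mm of the holder): press down here.
- holder_pocket (a point): On the holder: centre of the pocket's floor (x -88, y 0, z 4 mm of the holder), z up. Pocket 20 mm deep, 58 mm across at the rim, tapering to 49 mm at the floor. When the holder hangs it droops by about 3 degrees, so its floor centre then lies about 69 mm above the desk.
- ink_bottle: Dark violet glass ink bottle with black cap, about 0.09 kg, 56 mm tall: body 44 mm in diameter up to z 40 mm, cap 28 mm above that. It sits deep enough in the pocket that its lower 20 mm are hidden. Origin: centre of its underside, z up.
- tape_measure: Yellow tape measure, 62 x 75 x 38 mm, bystander. Origin: centre of its underside.
- rubber_stamp: Wooden rubber stamp, 24 x 60 x 65 mm, bystander. Origin: centre of its underside.
- stand_slots (a point): On the stand's front face, midway between the upper two slots, 133 mm above the desk, axes as the stand's. Slots at y -22 and +22 mm, each 12 mm wide (y) and 30 mm tall (z 118..148 of the stand), through a 4 mm wall with 18 mm of clear depth behind.
- holder_claws (a point): Midway between the two claws (x 9, y 0, z 43 mm of the holder). Claws at y -22 and +22, 6 mm wide: neck z 48..55 out to x 11.5, hook hanging from it x 6.5..11.5, z 31..55. They go straight in (along the stand's +x) with the holder 20 mm (17 to 23) above home, until the back plate is against the upright or up to 2 mm off it; then down.
Not all that is in view belongs to the job. What is shaped like the ink_holder but yellow is not meant.

How it is judged:
By the outcome, as a careful person would: the job done as asked, in the order asked, and still so for the second after the job is handed in, with the robot touching nothing.
It also fails if it takes over 72 s, if anything falls off the work surface, if the arm or the gripper's body presses on something with over 40 N, if the wrist force passes 120 N, or if a joint passes its speed limit or range.

## Robot

A 6-joint arm with a two-finger parallel gripper is mounted at the origin on the work surface; the furniture and walls round the work are solid. World frame = base frame: x ahead of the robot, y to its left, z up, the work surface at z = 0. Lengths are in m, angles in rad, forces in N, time in s.
With the tool pointing down it reaches from about 0.35 to 0.875 m from the base axis. Payload 4.2 kg.
Tool frame: the origin (TCP) lies at the very end of the fingers, on their centre line; the grasp point (between the pads) lies 19 mm behind it; z points along the fingers, y is the line along which they close (so a half turn about z gives the same grasp; the last joint's range is limited). The gripper opens to 87 mm and grips with 3 to 60 N. Pads are 19 mm wide; open, the fingers measure 117 mm over their backs; the gripper's body (75 mm by 190 mm) begins 51 mm behind the grasp point.
Start: joints at [1.44, 0.385, 0.008, 0, -1.194, -0.259], TCP at [0.237, 0.578, 0.223] pointing down, gripper open.
Joint ranges: [-3.14, 3.14], [-1.21, 2.06], [-1.07, 1.41], [-3.16, 2.05], [-2.99, -0.16], [-3.1, 3.1]. Speed limits (rad/s): [2.79, 2.79, 3.14, 3.14, 3.14, 3.14].

## Interface

Orientations are given as a unit quaternion [w, x, y, z].
In Python, from cell import bot gives the robot as it stands.
- The arm moves only by the shell command python3 -m inch 'ROWS' [OPENING] [FORCE]. ROWS is JSON, a list of rows, each an object of numbers: "tx", "ty", "tz": the shift along the world's x, y, z in units of 25 mm (1.0 is 25 mm); "rx", "ry", "rz": the turn, a rotation vector about the world's x, y, z in units of 5 degrees (1.0 is 5 degrees). A call has 1 to 8 rows; each row is the pose to reach, as a shift and turn from the pose commanded when the call began; what a row does not reach only later rows make up. A row lasts 1/10 s, in which the tool goes at most 50 mm and 8.59 degrees, less where a joint would pass 70% of its speed; a pose out of reach is approached as far as the arm can. A call with a gripper value outside its range is refused whole. OPENING is the finger opening in mm, from 0 to 87, set as the call begins (- or left out, the last holds). The fingers move at their own pace and stop on an object; FORCE is the grip in N (left out, the last holds). Time passes only in rows, so rows that repeat a pose let the fingers close. It gives the time, the measured TCP pose, the force, the opening and the grip force at its end, in the units of the state.
- bot.get_obs(): the state, without advancing time (a new reading comes with each control period).
- bot.snapshot(name): name is "side" or "top" or "wrist"; returns the picture (420x560x3 uint8, red, green, blue); there is no depth.
- bot.calibration(name): a dict with "camera_matrix" (3x3 intrinsics, pixels), "distortion" ([k1, k2, p1, p2, k3] as OpenCV has them; the pictures are not rectified), "eye" and "attitude" of the camera in the world; the wrist camera has in their place "mount" (4x4, takes a point from camera to tool coordinates, whose origin is the TCP and whose axes are the flange's). Camera axes: x right, y down, z forward; pixel columns grow to the right and rows downward; lengths in m; the calibration is good to about 2 mm. A picture is of the moment at which its call begins: read the wrist's pose just before it. calibration takes no time and is no camera call.
- bot.hand_in(): hands the job in; it is judged then, once.
The state is a dict: "clock": time; "joint_pos": joint angles; "qd": joint speeds; "tau": joint torques, N m; "position": TCP position; "tcp_rot": TCP orientation; "ft_force": force on the tool from outside, world axes, zero at the start; "moment": the same for the moment, N m; "opening": finger opening in m; "grasp_force": force on a finger pad.
Only numpy, scipy, OpenCV 4.12 (cv2) and the standard library are available. Lean on these libraries where they do the work, as an engineer would, in place of code of your own. Each camera call takes 0.05 s, during which the arm holds its last target. There are 200 camera calls.

## Working session

There is one attempt and no reset: what is moved stays moved. The work goes in short steps, Python scripts to look and compute and a shell command to move; the robot and the scene stay as the last step left them, time stands still between calls to the robot, and variables do not carry over. Pictures are saved under pics/ and viewed, at most 10 in all, crops included, and the job is handed in when it is done.

```bash
mkdir -p pics; ls; python3 - <<'E'
from cell import bot
import cv2,numpy as np
o=bot.get_obs();print(o)
for n in("side","top"):
    im=bot.snapshot(n);cv2.imwrite(f"pics/{n}0.png",im[:,:,::-1]);print(n,bot.calibration(n))
print(bot.calibration("wrist"))
E
```

```text
pics
{'clock': 0.0, 'joint_pos': array([ 1.43960754e+00,  3.85535847e-01,  6.62433216e-03, -5.27410379e-04,
       -1.19399001e+00, -2.58593074e-01]), 'qd': array([-0.00075317, -0.00110442, -0.00084289, -0.00072833, -0.00209487,
       -0.00092272]), 'tau': array([ 1.26794839e-04, -3.90664816e+01,  1.87416208e+01,  4.21986222e+00,
        1.11051303e-02, -1.90663727e-04]), 'position': array([0.23724145, 0.57756712, 0.2214673 ]), 'tcp_rot': array([ 1.06606586e-03,  9.81049380e-01, -1.93754863e-01, -1.77598005e-04]), 'ft_force': array([-0.47362182,  0.2271493 ,  0.14998802]), 'moment': array([-0.03381726, -0.02321928, -0.02087513]), 'grasp_force': 0.0, 'opening': 0.08674412017982203}
side {'camera_matrix': array([[381.81667528,   0.        , 279.93209557],
       [  0.        , 381.81667528, 207.08388309],
       [  0.        ,   0.        ,   1.        ]]), 'distortion': array([-0.02514858,  0.        ,  0.        ,  0.        ,  0.        ]), 'eye': array([ 0.30113704, -0.77645464,  0.6786269 ]), 'attitude': array([-0.44711075,  0.89309878, -0.04431799,  0.02241578])}
top {'camera_ma
[... 289 characters left out ...]
  1.32418607]), 'attitude': array([-0.03371317,  0.70788018, -0.70489997,  0.02975085])}
{'camera_matrix': array([[331.2841627 ,   0.        , 284.60423108],
       [  0.        , 331.2841627 , 213.26077981],
       [  0.        ,   0.        ,   1.        ]]), 'distortion': array([-0.00550555,  0.        ,  0.        ,  0.        ,  0.        ]), 'mount': array([[ 3.30735472e-04, -9.63363569e-01, -2.68198665e-01,
         7.47946238e-02],
       [ 9.99999813e-01,  1.80859423e-04,  5.83530242e-04,
        -1.12125751e-03],
       [-5.13645521e-04, -2.68198808e-01,  9.63363449e-01,
        -1.64063505e-01],
       [ 0.00000000e+00,  0.00000000e+00,  0.00000000e+00,
         1.00000000e+00]])}
```

View pics/top0.png

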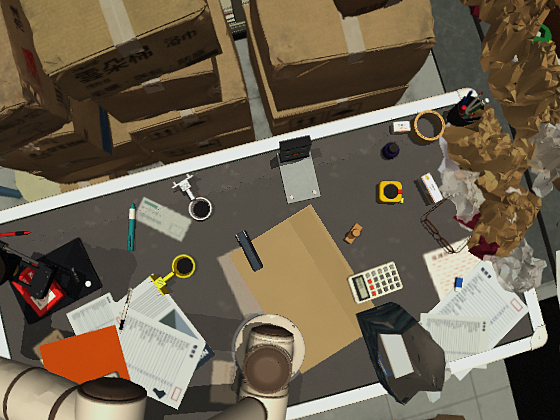

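View pics/side0.png

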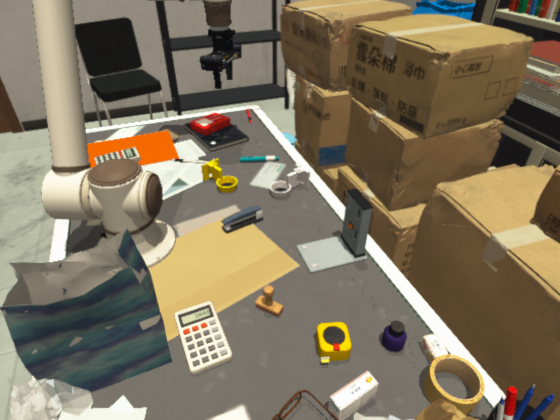

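Top view: the white holder is at about (190,195), with its cup at (200,209). The yellow look-alike is at (178,270), the stand at (297,170), the bottle at (390,150), the tape at (390,190) and the stamp at (353,233). Things that could be mistaken for the holder are the white one (190,195), the yellow one (178,270) and the wooden ring (430,125). I choose the white one. For the bottle I choose the dark violet object at (390,150); the pen cup at (465,108) is not it.

```bash
cat > h.py <<'E'
from cell import bot
import cv2,numpy as np
from scipy.spatial.transform import Rotation as R
def q(a): return R.from_quat(np.roll(a,-1))
def cam(n,o=None):
    c=bot.calibration(n)
    if n!="wrist": return c,np.array(c["eye"]),q(c["attitude"]).as_matrix()
    o=o or bot.get_obs(); M=c["mount"]; A=q(o["tcp_rot"]).as_matrix()
    return c,o["position"]+A@M[:3,3],A@M[:3,:3]
def ray(n,px,o=None):
    c,e,A=cam(n,o); u=cv2.undistortPoints(np.array(px,float).reshape(-1,1,2),c["camera_matrix"],c["distortion"])[:,0]
    return e,(A@np.c_[u,np.ones(len(u))].T).T
def plane(n,px,z,o=None):
    e,d=ray(n,px,o); return e+d*((z-e[2])/d[:,2])[:,None]
def proj(n,P,o=None):
    c,e,A=cam(n,o); return cv2.projectPoints((np.array(P,float).reshape(-1,3)-e)@A,np.zeros(3),np.zeros(3),c["camera_matrix"],c["distortion"])[0][:,0]
def snap(n,f):
    o=bot.get_obs(); im=np.ascontiguousarray(bot.snapshot(n)[:,:,::-1]); cv2.imwrite("pics/"+f,im); return im,o
E
python3 - <<'E'
from h import *
t=cv2.imread("pics/top0.png");s=cv2.imread("pics/side0.png")
def c(im,x,y,w=100,h=75): return cv2.resize(im[y-h//2:y-h//2+h,x-w//2:x-w//2+w],(400,300),interpolation=cv2.INTER_CUBIC)
cv2.imwrite("pics/m.png",np.vstack([np.hstack([c(t,195,195),c(t,297,165)]),np.hstack([c(s,285,185),c(t,390,150)])]))
np.set_printoptions(precision=4,suppress=True)
print(plane("top",[[200,209]],.024),plane("top",[[183,183],[190,195]],.054),plane("top",[[390,150]],.056), plane("top",[[297,140]],.16),plane("top",[[297,190]],.007))
E
```

```text
[[0.3957 0.2018 0.024 ]] [[0.4665 0.2462 0.054 ]
 [0.4325 0.2254 0.054 ]] [[ 0.5628 -0.3383  0.056 ]] [[ 0.5649 -0.0715  0.16  ]] [[ 0.4535 -0.0762  0.007 ]]
```

View pics/m.png

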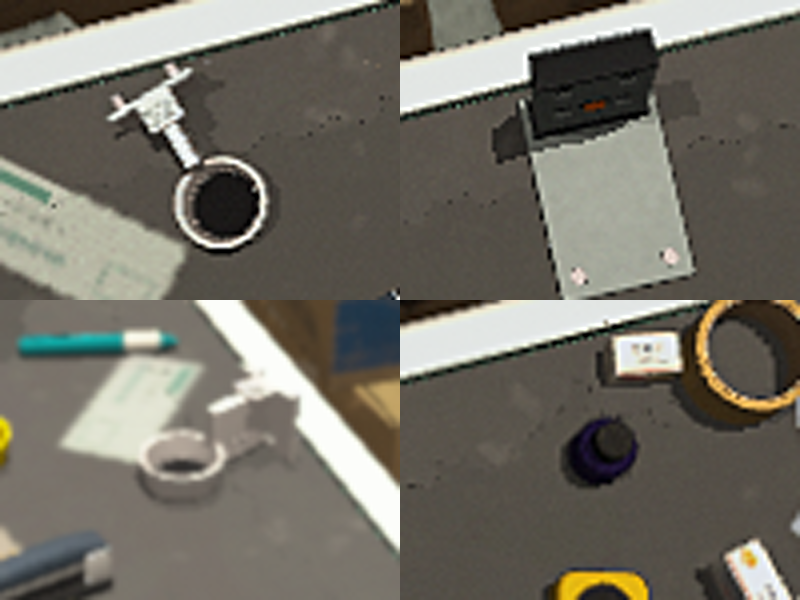

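The crop confirms the choice: the white holder has two claws and a pad, and its cup is at (200,209). The stand has its orange catch at about (295,155) and faces roughly -x. Next I move the wrist over the holder.

```bash
python3 -m inch '[{"tx":3.8,"ty":-7.1,"rz":-12.6},{"tx":3.8,"ty":-7.1,"rz":-12.6},{"tx":3.8,"ty":-7.1,"rz":-12.6},{"tx":3.8,"ty":-7.1,"rz":-12.6},{"tx":3.8,"ty":-7.1,"rz":-12.6},{"tx":3.8,"ty":-7.1,"rz":-12.6},{"tx":3.8,"ty":-7.1,"rz":-12.6},{"tx":3.8,"ty":-7.1,"rz":-12.6}]'
python3 -m inch '[{"tx":3.9,"ty":-7.1,"tz":-2.8,"rz":-12.6},{"tx":3.9,"ty":-7.1,"tz":-2.8,"rz":-12.6},{"tx":3.9,"ty":-7.1,"tz":-2.8,"rz":-12.6},{"tx":3.9,"ty":-7.1,"tz":-2.8,"rz":-12.6},{"tx":3.9,"ty":-7.1,"tz":-2.8,"rz":-12.6},{"tx":3.9,"ty":-7.1,"tz":-2.8,"rz":-12.6},{"tx":3.9,"ty":-7.1,"tz":-2.8,"rz":-12.6},{"tx":3.9,"ty":-7.1,"tz":-2.8,"rz":-12.6}]'
python3 -m inch '[{},{},{}]'
python3 - <<'E'
from h import *
im,o=snap("wrist","w1.png")
print(o["position"],q(o["tcp_rot"]).as_matrix()[:,0])
E
```

```text
[0.23727447 0.57761749 0.22156653] [ 9.24929797e-01 -3.80137942e-01  1.26073593e-04]schema error: expected keys tx, ty, tz, rx, ry, rz
schema error: expected keys tx, ty, tz, rx, ry, rz
schema error: expected keys tx, ty, tz, rx, ry, rz
```

View pics/w1.png

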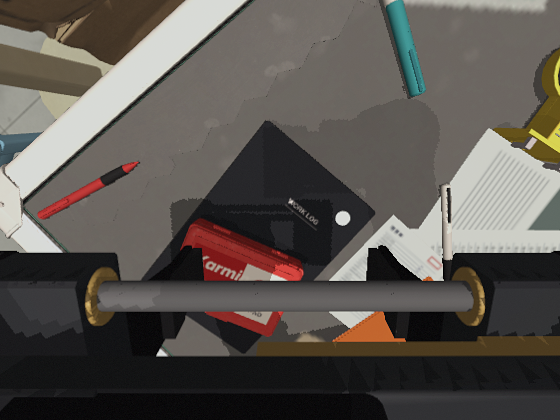

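The rows need all six keys. The wrist camera looks along tool +x, and the gripper hides everything below row 250. I'll turn the tool +55° so its x axis follows the holder's x.

```bash
python3 -m inch '[{"tx":5.7,"ty":-15.5,"tz":-0.8,"rx":0,"ry":0,"rz":10.9},{"tx":5.7,"ty":-15.5,"tz":-0.8,"rx":0,"ry":0,"rz":10.9},{"tx":5.7,"ty":-15.5,"tz":-0.8,"rx":0,"ry":0,"rz":10.9},{"tx":5.7,"ty":-15.5,"tz":-0.8,"rx":0,"ry":0,"rz":10.9},{"tx":5.7,"ty":-15.5,"tz":-0.8,"rx":0,"ry":0,"rz":10.9},{"tx":5.7,"ty":-15.5,"tz":-0.8,"rx":0,"ry":0,"rz":10.9},{"tx":5.7,"ty":-15.5,"tz":-0.8,"rx":0,"ry":0,"rz":10.9},{"tx":5.7,"ty":-15.5,"tz":-0.8,"rx":0,"ry":0,"rz":10.9}]'
python3 -m inch '[{"tx":0,"ty":0,"tz":0,"rx":0,"ry":0,"rz":0},{"tx":0,"ty":0,"tz":0,"rx":0,"ry":0,"rz":0},{"tx":0,"ty":0,"tz":0,"rx":0,"ry":0,"rz":0},{"tx":0,"ty":0,"tz":0,"rx":0,"ry":0,"rz":0}]'
python3 - <<'E'
from h import *
o=bot.get_obs();print(o["position"],q(o["tcp_rot"]).as_matrix()[:,0])
E
```

```text
clock: 0.95
position: [0.3743, 0.2043, 0.2034]
tcp_rot: [-0.0, 0.961, 0.278, 0.0]
ft_force: [1.1, -0.7, 0.1]
opening: 0.0869
grasp_force: 0.0
clock: 1.35
position: [0.3741, 0.2074, 0.2033]
tcp_rot: [-0.0, 0.961, 0.278, 0.0]
ft_force: [-0.2, -0.0, 1.1]
opening: 0.0873
grasp_force: 0.0
[0.37405374 0.20742277 0.20334585] [8.45495450e-01 5.33982616e-01 9.79605269e-05]
```

```bash
python3 - <<'E'
from h import *
im,o=snap("wrist","w2.png")
hsv=cv2.cvtColor(im,cv2.COLOR_BGR2HSV);print(o["position"])
m=((hsv[:,:,1]<40)&(hsv[:,:,2]>190)).astype(np.uint8)
n,l,s,c=cv2.connectedComponentsWithStats(m)
for i in range(1,n):
    if s[i,4]>150: print(s[i],c[i])
E
```

```text
[0.37405374 0.20742277 0.20334585]
[  153     0   407   140 14898] [383.43784401  58.62632568]
[110  62  25  34 450] [121.81777778  78.38222222]
[ 269   69   76   45 1083] [306.58171745  90.45337027]
[301 115  34  89 595] [313.52436975 148.05378151]
[ 52 245  64   8 309] [ 90.33009709 249.63754045]
```

View pics/w2.png

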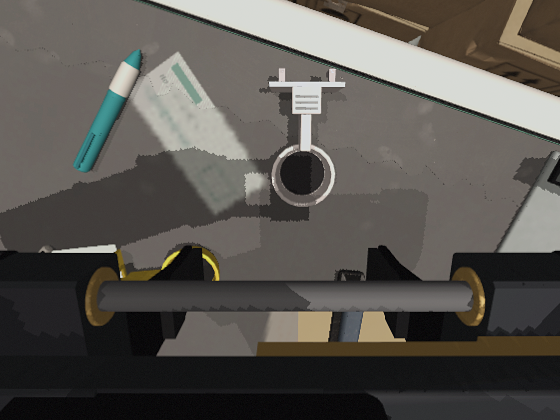

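Wrist view: the holder's back plate runs from (269,84) to (345,84). The blade is at about (306,115..150) and the cup centre at (303,176). It lies almost exactly along tool x.

```bash
python3 - <<'E'
from h import *
np.set_printoptions(precision=4,suppress=True)
im=cv2.imread("pics/w2.png");o=bot.get_obs()
hsv=cv2.cvtColor(im,cv2.COLOR_BGR2HSV)
m=((hsv[:,:,1]<40)&(hsv[:,:,2]>170)).astype(np.uint8)
for r in list(range(66,90))+list(range(118,150,6)):
    x=np.where(m[r,260:355])[0]+260
    if len(x): print(r,x.min(),x.max(),len(x))
bl=[];
for r in range(120,144,2):
    x=np.where(m[r,295:320])[0]+295; bl.append([x.mean(),r])
P=plane("wrist",bl,.054,o); d=P[0]-P[-1]; print("blade",P[[0,-1]],np.degrees(np.arctan2(d[1],d[0])))
m2=m.copy()
E2=plane("wrist",[[268.5,84.5],[345.5,84.5]],.058,o); d=E2[0]-E2[1]; print("plate",E2,np.linalg.norm(d),np.degrees(np.arctan2(d[1],d[0]))-90)
print("cup",plane("wrist",[[303.3,176]],.024,o))
for r in(150,160,170,176,180,190,200,205): x=np.where(hsv[r,260:350,2]>120)[0]+260; print(r,x.min() if len(x) else 0,x.max() if len(x) else 0)
E
```

```text
66 346 354 9
67 349 354 6
68 279 354 9
69 279 335 13
70 279 335 13
71 279 335 13
72 279 335 13
73 279 335 13
74 279 335 13
75 279 334 12
76 279 334 12
77 279 334 12
78 279 334 12
79 279 334 12
80 279 334 12
81 279 334 10
82 269 344 76
83 269 344 76
84 269 344 76
85 269 344 76
86 270 344 75
87 293 320 28
88 292 321 30
89 292 320 29
118 301 310 10
124 301 310 10
130 301 310 10
136 301 310 10
142 301 310 10
148 287 319 26
blade [[0.4487 0.2313 0.054 ]
 [0.4323 0.2205 0.054 ]] 33.263362925448206
plate [[0.4563 0.2753 0.058 ]
 [0.4923 0.2184 0.058 ]] 0.0674162056135166 32.32078803818344
cup [[0.4014 0.2009 0.024 ]]
150 284 323
160 276 331
170 272 334
176 260 334
180 260 334
190 275 330
200 285 322
205 295 307
```

```bash
python3 -m inch '[{"tx":2.62,"ty":0.7,"tz":-2,"rx":0,"ry":0,"rz":0},{"tx":2.62,"ty":0.7,"tz":-3,"rx":0,"ry":0,"rz":0},{"tx":2.62,"ty":0.7,"tz":-4.5,"rx":0,"ry":0,"rz":0},{"tx":2.62,"ty":0.7,"tz":-5,"rx":0,"ry":0,"rz":0},{"tx":2.62,"ty":0.7,"tz":-5,"rx":0,"ry":0,"rz":0},{"tx":2.62,"ty":0.7,"tz":-5,"rx":0,"ry":0,"rz":0}]' 40 40
python3 - <<'E'
from h import *
im,o=snap("wrist","w3.png");print(o["position"],q(o["tcp_rot"]).as_matrix()[:,0])
cv2.imwrite("pics/w3c.png",im)
E
```

```text
clock: 2.0
position: [0.44, 0.2249, 0.0787]
tcp_rot: [0.0, 0.961, 0.278, 0.0]
ft_force: [-0.2, -0.2, 0.0]
opening: 0.0474
grasp_force: 0.0
[0.43999738 0.2248707  0.0786827 ] [8.45498285e-01 5.33977843e-01 5.59189993e-04]
```

View pics/w3.png

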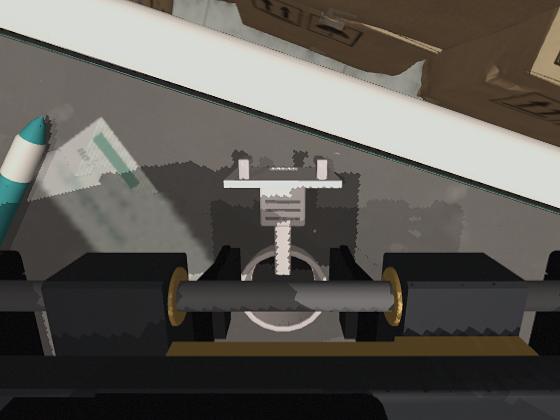

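The blade (275..291, row 250) is centred between the fingers. Descend and grip.

```bash
python3 -m inch '[{"tx":0,"ty":0,"tz":-1.5,"rx":0,"ry":0,"rz":0},{"tx":0,"ty":0,"tz":-2.02,"rx":0,"ry":0,"rz":0},{"tx":0,"ty":0,"tz":-2.02,"rx":0,"ry":0,"rz":0}]' 40 40
python3 -m inch '[{"tx":0,"ty":0,"tz":0,"rx":0,"ry":0,"rz":0},{"tx":0,"ty":0,"tz":0,"rx":0,"ry":0,"rz":0},{"tx":0,"ty":0,"tz":0,"rx":0,"ry":0,"rz":0},{"tx":0,"ty":0,"tz":0,"rx":0,"ry":0,"rz":0},{"tx":0,"ty":0,"tz":0,"rx":0,"ry":0,"rz":0},{"tx":0,"ty":0,"tz":0,"rx":0,"ry":0,"rz":0}]' 4 45
# stand corner measurement on top picture
python3 - <<'E'
from h import *
np.set_printoptions(precision=4,suppress=True)
F=[[288.5,202.5],[320,195.5]]
P=plane("top",F,.007);d=P[0]-P[1];print(P,np.linalg.norm(d),np.degrees(np.arctan2(d[1],d[0]))-90)
E
```

```text
clock: 2.35
position: [0.4393, 0.2238, 0.0276]
tcp_rot: [0.0, 0.961, 0.277, -0.001]
ft_force: [-1.0, -0.1, 0.5]
opening: 0.0395
grasp_force: 0.0
clock: 2.95
position: [0.4402, 0.2244, 0.0286]
tcp_rot: [-0.0, 0.961, 0.277, 0.001]
ft_force: [-1.4, 2.3, 4.0]
opening: 0.0097
grasp_force: 45.0
[[ 0.417  -0.0517  0.007 ]
 [ 0.4378 -0.1429  0.007 ]] 0.09352579025592891 12.813964053992336
```

```bash
python3 -m inch '[{"tx":0,"ty":0,"tz":1,"rx":0,"ry":0,"rz":0},{"tx":0,"ty":0,"tz":2.5,"rx":0,"ry":0,"rz":0},{"tx":0,"ty":0,"tz":4.5,"rx":0,"ry":0,"rz":0},{"tx":-0.1,"ty":-1.5,"tz":6,"rx":0,"ry":0,"rz":-0.5},{"tx":-0.2,"ty":-3,"tz":7,"rx":0,"ry":0,"rz":-1},{"tx":-0.3,"ty":-4.5,"tz":8,"rx":0,"ry":0,"rz":-1.5},{"tx":-0.4,"ty":-6,"tz":9,"rx":0,"ry":0,"rz":-2},{"tx":-0.5,"ty":-7,"tz":9.5,"rx":0,"ry":0,"rz":-2.5}]'
python3 -m inch '[{"tx":0,"ty":-1.4,"tz":0.4,"rx":0,"ry":0,"rz":-0.4},{"tx":0,"ty":-2.8,"tz":0.8,"rx":0,"ry":0,"rz":-0.8},{"tx":0,"ty":-4.2,"tz":1.2,"rx":0,"ry":0,"rz":-1.1},{"tx":0,"ty":-5.2,"tz":1.36,"rx":0,"ry":0,"rz":-1.4},{"tx":0,"ty":-5.86,"tz":1.36,"rx":0,"ry":0,"rz":-1.4},{"tx":0,"ty":-5.86,"tz":1.36,"rx":0,"ry":0,"rz":-1.4},{"tx":0,"ty":-5.86,"tz":1.36,"rx":0,"ry":0,"rz":-1.4},{"tx":0,"ty":-5.86,"tz":1.36,"rx":0,"ry":0,"rz":-1.4}]'
python3 - <<'E'
from h import *
im,o=snap("wrist","w4.png");print(o["position"],q(o["tcp_rot"]).as_matrix()[:,0])
E
```

```text
clock: 3.75
position: [0.4267, 0.0468, 0.2668]
tcp_rot: [-0.0, 0.986, 0.169, 0.001]
ft_force: [1.7, 0.4, -2.2]
opening: 0.0098
grasp_force: 45.0
clock: 4.55
position: [0.4269, -0.0972, 0.2988]
tcp_rot: [-0.0, 0.994, 0.111, -0.001]
ft_force: [0.5, 0.3, -2.7]
opening: 0.0099
grasp_force: 45.0
[ 0.42689253 -0.09718928  0.29877202] [ 0.97554871  0.21978029 -0.00115805]
```

View pics/w4.png

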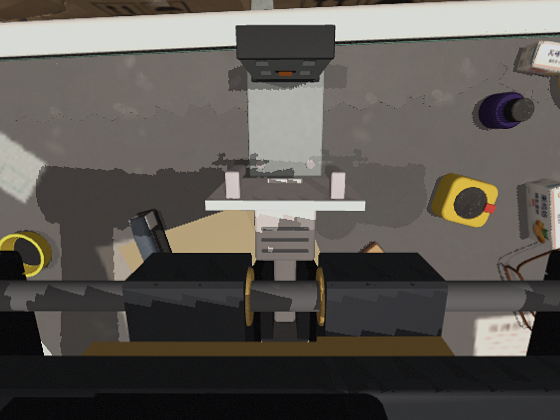

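Wrist view: the upright's top spans about (237..335, 25..60), with the slots at row 64 and the catch at (286,73). The held back plate runs (205..365, 205) and looks straight. The bottle is at (505,110) and the tape at (465,200).

```bash
python3 - <<'E'
from h import *
np.set_printoptions(precision=4,suppress=True,linewidth=200)
im=cv2.imread("pics/w4.png");g=cv2.cvtColor(im,cv2.COLOR_BGR2GRAY).astype(int)
for c in(242,250,275,300,320,330): print(c,g[50:86,c])
for r in(30,45,55,58,62): print(r,g[r,230:245],g[r,326:342])
hsv=cv2.cvtColor(im,cv2.COLOR_BGR2HSV)
m=(hsv[:,:,1]>150)&(hsv[:,:,2]>90)&(hsv[:,:,0]<15);m[100:]=0;ys,xs=np.where(m);print("catch",xs.min(),xs.max(),ys.min(),ys.max(),xs.mean())
for c in(212,240,330,358): print(c,g[194:216,c])
for r in(203,206): print(r,g[r,200:212],g[r,358:370])
E
```

```text
242 [58 57 57 57 58 59 59 56 30 25 60 56 55 61 73 77 67 67 69 68 69 69 67 67 69 70 68 69 69 68 69 67 68 68 68 68]
250 [ 58  57  59  58  59  59  58  55  29  25  59  58  57  57  57  57  55  56  57  55  56  55  54  58  68  92 117 116 116 117 114 113 111 110 110 109]
275 [58 58 58 57 59 60 58 52 29 25 60 57 56 56 56 56 56 57 55 56 47 17 38 58 57 55 56 57 56 21 20 25 71 85 83 86]
300 [ 59  58  60  59  58  60  61  51  27  33  57  58  57  56  55  58  56  56  57  56  56  70  76  82  81  53  56  57  56  20  20  22  73  86  97 163]
320 [ 58  59  60  60  60  60  60  50  26  35  59  56  57  56  56  56  55  55  55  56  57  56  52  51  89 159 157 156 157 156 157 156 157 156 157 156]
330 [ 59  57  58  58  59  60  62  49  24  33  56  85 112 113 109  96  95  95  94  96  95  94  94  95  95  95  95  95  95  95  95  95  95  95  94  95]
30 [217 217 217 218 223 167  70  51  55  55  53  55  54  56  55] [ 56  55  55  56  56  54  56  56  28 187 223 218 217 217 217 217]
45 [200 201 175 168 169 174  84  49  57  56  57  57  57  58  58] [59 57 58 58 58 58 59 56 30 84 93 98 73 73 71 72]
55 [106 107 106 107 108 11
[... 276 characters left out ...]
112 103  64  55  55  57] [ 57  56  54  71 112 111 110 109 111 109 108 110 109 109 110 109]
catch 279 291 72 75 285.0
212 [ 94  94  94  94  92  78 146 224 218 217 217 217 216 217 219 213 141  53  58  56 102 167]
240 [102 101  97  98  90  84 148 224 218 217 217 217 216 217 219 210 148 161 162 161 162 162]
330 [ 75  77  87  99  71  80 111 185 221 218 217 217 217 217 218 216 184  80  87  90  89  89]
358 [ 92  94  94  94  93  90 111 185 221 218 217 217 217 217 217 220 212  81  89  91  90  90]
203 [ 63  62  62  60  49 188 218 217 217 216 216 217] [218 218 218 218 218 219 226 136  87  88  90  91]
206 [ 62  61  62  61  50 148 218 218 217 217 216 216] [217 217 217 217 217 219 228 108  85  88  88  88]
```

```bash
python3 - <<'E'
from h import *
np.set_printoptions(precision=4,suppress=True,linewidth=200)
o=bot.get_obs();A=q(o["tcp_rot"]).as_matrix();print(o["position"])
def an(P): d=P[0]-P[1];return np.linalg.norm(d),np.degrees(np.arctan2(d[1],d[0]))-90
U=plane("wrist",[[236.2,58.8],[333.8,58.5]],.160,o);print("upr",U,U.mean(0),an(U))
U0=plane("wrist",[[235.6,25.5],[334.3,25]],.160,o);print("upr back",U0.mean(0),an(U0))
s=U.mean(0)-U0.mean(0);print("side dir",np.degrees(np.arctan2(-s[1],-s[0])),np.linalg.norm(s))
C=plane("top",[[320,195.5],[288.5,202.5]],.007)
H=plane("wrist",[[204.8,205.2],[365.2,205.5]],.328,o);print("plate",H.mean(0),an(H), A.T@(H.mean(0)-o["position"]))
print("tool yaw",np.degrees(np.arctan2(A[1,0],A[0,0])))
# catch: face centre 2mm proud, z~.0785
print("catch",plane("wrist",[[285.2,73.5]],.0785,o))
E
```

```text
[ 0.427  -0.0971  0.2989]
upr [[ 0.5405 -0.0297  0.16  ]
 [ 0.5588 -0.1097  0.16  ]] [ 0.5496 -0.0697  0.16  ] (np.float64(0.08207490671327507), np.float64(12.909325321557944))
upr back [ 0.5742 -0.0641  0.16  ] (np.float64(0.0810192713825849), np.float64(13.00950504759173))
side dir 12.861673605798503 0.025245891138882263
plate [ 0.4671 -0.0882  0.328 ] (np.float64(0.06741965898347892), np.float64(12.629694286086334)) [ 0.041   0.0001 -0.0291]
tool yaw 12.72526203242883
catch [[ 0.5485 -0.0703  0.0785]]
```

```bash
python3 -m inch '[{"tx":0,"ty":0,"tz":-1.5,"rx":0,"ry":0,"rz":0.03},{"tx":0,"ty":0,"tz":-3,"rx":0,"ry":0,"rz":0.03},{"tx":0,"ty":0,"tz":-4.5,"rx":0,"ry":0,"rz":0.03},{"tx":0,"ty":0,"tz":-6,"rx":0,"ry":0,"rz":0.03},{"tx":0.5,"ty":0.11,"tz":-7.21,"rx":0,"ry":0,"rz":0.03},{"tx":1.2,"ty":0.26,"tz":-7.21,"rx":0,"ry":0,"rz":0.03},{"tx":1.7,"ty":0.37,"tz":-7.21,"rx":0,"ry":0,"rz":0.03},{"tx":1.7,"ty":0.37,"tz":-7.21,"rx":0,"ry":0,"rz":0.03}]'
python3 -m inch '[{"tx":0,"ty":0,"tz":0,"rx":0,"ry":0,"rz":0},{"tx":0,"ty":0,"tz":0,"rx":0,"ry":0,"rz":0}]'
python3 - <<'E'
from h import *
o=bot.get_obs();A=q(o["tcp_rot"]).as_matrix();p=o["position"];d=p-[.5496,-.0697,0];c,s=np.cos(np.radians(12.9)),np.sin(np.radians(12.9))
print(p,"in stand",d[0]*c+d[1]*s,-d[0]*s+d[1]*c,np.degrees(np.arctan2(A[1,0],A[0,0])))
print("to go",(np.array([.5067,-.0795,.1186])-p)/.025)
im,_=snap("side","s2.png")
P=proj("side",[.52,-.075,.1]).ravel().astype(int);print(P)
x,y=P;cv2.imwrite("pics/s2c.png",cv2.resize(im[y-60:y+60,x-80:x+80],(800,600),interpolation=cv2.INTER_CUBIC))
E
```

```text
clock: 5.4
position: [0.4724, -0.0876, 0.1197]
tcp_rot: [0.0, 0.994, 0.113, 0.001]
ft_force: [-0.1, 0.3, -3.1]
opening: 0.0098
grasp_force: 45.0
clock: 5.6
position: [0.4693, -0.0884, 0.1196]
tcp_rot: [-0.0, 0.994, 0.112, 0.0]
ft_force: [0.1, -0.1, -3.1]
opening: 0.0098
grasp_force: 45.0
[ 0.46926359 -0.08837766  0.1195873 ] in stand -0.08247860175187476 -0.0002711504415947724 12.820567742316847
to go [ 1.49745624  0.35510657 -0.03949199]
[341 220]
```

View pics/s2c.png

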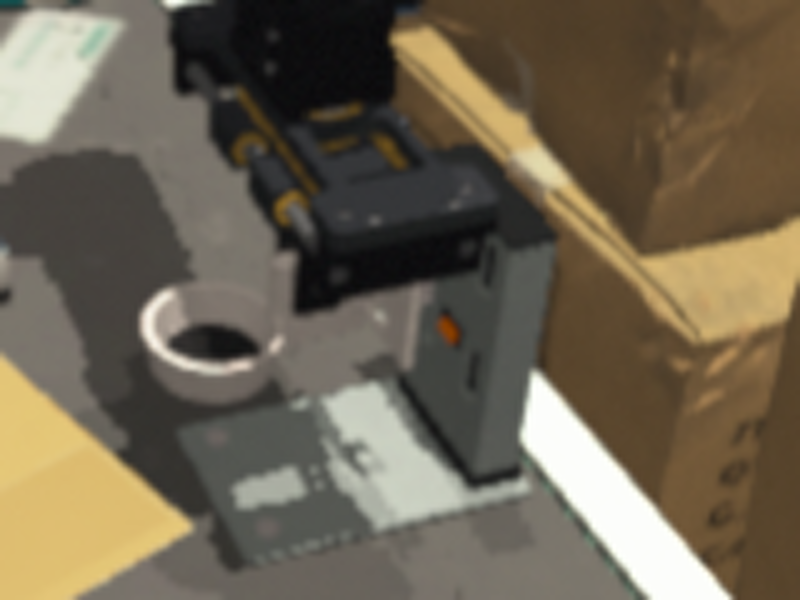

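Side view: the holder is level in front of the stand, its plate edge at about (410,320) in the crop, with the slot at (490,260) and the catch at (450,330) ahead of it. Advance slowly.

```bash
python3 -m inch '[{"tx":0.3,"ty":0.07,"tz":0,"rx":0,"ry":0,"rz":0},{"tx":0.6,"ty":0.14,"tz":0,"rx":0,"ry":0,"rz":0},{"tx":0.9,"ty":0.21,"tz":0,"rx":0,"ry":0,"rz":0},{"tx":1.1,"ty":0.26,"tz":0,"rx":0,"ry":0,"rz":0},{"tx":1.1,"ty":0.26,"tz":0,"rx":0,"ry":0,"rz":0},{"tx":1.1,"ty":0.26,"tz":0,"rx":0,"ry":0,"rz":0}]'
python3 -m inch '[{"tx":0.2,"ty":0.05,"tz":0,"rx":0,"ry":0,"rz":0},{"tx":0.4,"ty":0.1,"tz":0,"rx":0,"ry":0,"rz":0},{"tx":0.4,"ty":0.1,"tz":0,"rx":0,"ry":0,"rz":0},{"tx":0.4,"ty":0.1,"tz":0,"rx":0,"ry":0,"rz":0}]'
```

```text
clock: 6.25
position: [0.4971, -0.082, 0.1188]
tcp_rot: [-0.0, 0.994, 0.112, -0.0]
ft_force: [1.1, 0.0, -3.0]
opening: 0.0099
grasp_force: 45.0
clock: 6.65
position: [0.5075, -0.0794, 0.119]
tcp_rot: [-0.0, 0.994, 0.112, 0.0]
ft_force: [0.7, -0.4, -1.9]
opening: 0.0094
grasp_force: 45.0
```

```bash
python3 -m inch '[{"tx":0.04,"ty":0.01,"tz":0,"rx":0,"ry":0,"rz":0},{"tx":0.04,"ty":0.01,"tz":0,"rx":0,"ry":0,"rz":0},{"tx":0.04,"ty":0.01,"tz":0,"rx":0,"ry":0,"rz":0}]'
python3 -m inch '[{"tx":0.04,"ty":0.01,"tz":0,"rx":0,"ry":0,"rz":0},{"tx":0.04,"ty":0.01,"tz":0,"rx":0,"ry":0,"rz":0},{"tx":0.04,"ty":0.01,"tz":0,"rx":0,"ry":0,"rz":0}]'
```

```text
clock: 6.95
position: [0.5076, -0.0794, 0.119]
tcp_rot: [0.0, 0.994, 0.112, -0.001]
ft_force: [-2.0, -0.5, -2.2]
opening: 0.0098
grasp_force: 45.0
clock: 7.25
position: [0.5076, -0.0794, 0.1188]
tcp_rot: [0.0, 0.994, 0.112, -0.002]
ft_force: [-4.7, -2.1, -0.7]
opening: 0.0095
grasp_force: 45.0
```

```bash
python3 -m inch '[{"tx":-0.06,"ty":-0.015,"tz":-0.1,"rx":0,"ry":0,"rz":0},{"tx":-0.06,"ty":-0.015,"tz":-0.2,"rx":0,"ry":0,"rz":0},{"tx":-0.06,"ty":-0.015,"tz":-0.3,"rx":0,"ry":0,"rz":0},{"tx":-0.06,"ty":-0.015,"tz":-0.35,"rx":0,"ry":0,"rz":0},{"tx":-0.06,"ty":-0.015,"tz":-0.35,"rx":0,"ry":0,"rz":0}]'
python3 -m inch '[{"tx":0,"ty":0,"tz":-0.06,"rx":0,"ry":0,"rz":0},{"tx":0,"ty":0,"tz":-0.12,"rx":0,"ry":0,"rz":0},{"tx":0,"ty":0,"tz":-0.12,"rx":0,"ry":0,"rz":0}]'
```

```text
clock: 7.75
position: [0.5076, -0.0793, 0.1101]
tcp_rot: [-0.0, 0.994, 0.112, -0.0]
ft_force: [-1.9, 0.3, -2.6]
opening: 0.0098
grasp_force: 45.0
clock: 8.05
position: [0.5077, -0.0796, 0.1083]
tcp_rot: [0.0, 0.994, 0.112, -0.0]
ft_force: [-5.2, -1.4, 4.4]
opening: 0.0098
grasp_force: 45.0
```

It is resting on the catch slope, about 9.7 mm above home. Release, rise, close the fingers and go over the pad.

```bash
python3 -m inch '[{"tx":0,"ty":0,"tz":0.08,"rx":0,"ry":0,"rz":0},{"tx":0,"ty":0,"tz":0.08,"rx":0,"ry":0,"rz":0},{"tx":0,"ty":0,"tz":0.08,"rx":0,"ry":0,"rz":0},{"tx":0,"ty":0,"tz":0.08,"rx":0,"ry":0,"rz":0},{"tx":0,"ty":0,"tz":1,"rx":0,"ry":0,"rz":0},{"tx":0,"ty":0,"tz":2.2,"rx":0,"ry":0,"rz":0},{"tx":0,"ty":0,"tz":2.5,"rx":0,"ry":0,"rz":0},{"tx":0,"ty":0,"tz":2.5,"rx":0,"ry":0,"rz":0}]' 40
python3 - <<'E'
from h import *
np.set_printoptions(precision=4,suppress=True)
o=bot.get_obs();c,s=np.cos(np.radians(12.9)),np.sin(np.radians(12.9))
t=np.array([.5496+.0003-.016*c,-.0697-.016*s,.150]);print((t-o["position"])/.025)
im,_=snap("side","s3.png");x,y=341,220;cv2.imwrite("pics/s3c.png",cv2.resize(im[y-60:y+60,x-80:x+80],(800,600),interpolation=cv2.INTER_CUBIC))
E
```

```text
clock: 8.85
position: [0.5089, -0.0791, 0.1712]
tcp_rot: [-0.0, 0.994, 0.112, 0.002]
ft_force: [0.0, 0.3, -0.0]
opening: 0.0399
grasp_force: 0.0
[ 1.0152  0.2342 -0.8471]
```

View pics/s3c.png

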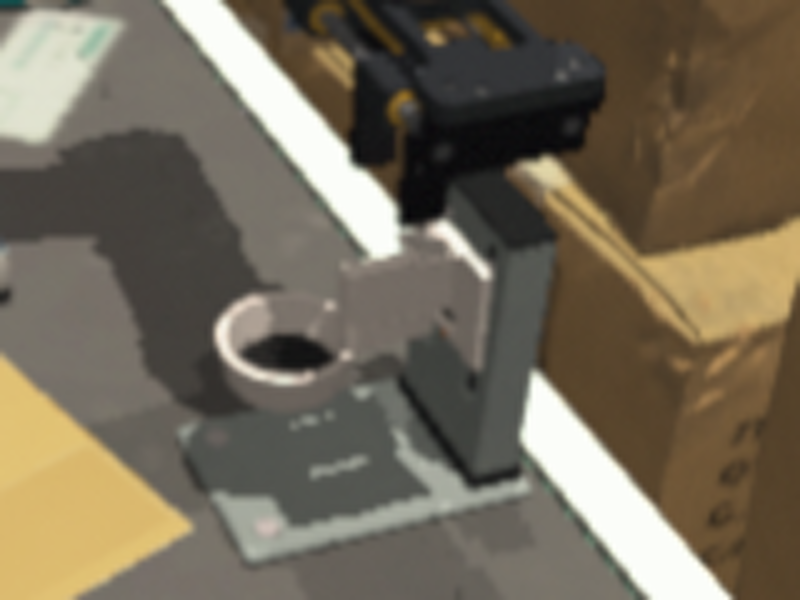

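Hooked: the plate is against the upright, and the side camera shows the holder hanging with its cup at (285,345) in the crop. Close the fingers and press the pad.

```bash
python3 -m inch '[{"tx":0,"ty":0,"tz":0,"rx":0,"ry":0,"rz":0},{"tx":1.02,"ty":0.24,"tz":0,"rx":0,"ry":0,"rz":0},{"tx":1.02,"ty":0.24,"tz":0,"rx":0,"ry":0,"rz":0},{"tx":1.02,"ty":0.24,"tz":-0.4,"rx":0,"ry":0,"rz":0},{"tx":1.02,"ty":0.24,"tz":-0.8,"rx":0,"ry":0,"rz":0},{"tx":1.02,"ty":0.24,"tz":-1.15,"rx":0,"ry":0,"rz":0},{"tx":1.02,"ty":0.24,"tz":-1.25,"rx":0,"ry":0,"rz":0},{"tx":1.02,"ty":0.24,"tz":-1.25,"rx":0,"ry":0,"rz":0}]' 0 20
python3 -m inch '[{"tx":0,"ty":0,"tz":-0.1,"rx":0,"ry":0,"rz":0},{"tx":0,"ty":0,"tz":-0.2,"rx":0,"ry":0,"rz":0},{"tx":0,"ty":0,"tz":-0.2,"rx":0,"ry":0,"rz":0}]'
```

```text
clock: 9.7
position: [0.5327, -0.0735, 0.138]
tcp_rot: [0.0, 0.994, 0.112, -0.001]
ft_force: [0.2, 0.3, -0.3]
opening: 0.0002
grasp_force: 0.0
clock: 10.0
position: [0.5342, -0.0735, 0.1349]
tcp_rot: [0.0, 0.994, 0.112, 0.001]
ft_force: [-1.1, -0.2, 2.7]
opening: 0.0005
grasp_force: 1.8
```

```bash
python3 -m inch '[{"tx":0,"ty":0,"tz":-0.1,"rx":0,"ry":0,"rz":0},{"tx":0,"ty":0,"tz":-0.2,"rx":0,"ry":0,"rz":0},{"tx":0,"ty":0,"tz":-0.2,"rx":0,"ry":0,"rz":0}]'
python3 -m inch '[{"tx":0,"ty":0,"tz":-0.1,"rx":0,"ry":0,"rz":0},{"tx":0,"ty":0,"tz":-0.15,"rx":0,"ry":0,"rz":0},{"tx":0,"ty":0,"tz":-0.15,"rx":0,"ry":0,"rz":0}]'
```

```text
clock: 10.3
position: [0.5331, -0.0733, 0.1281]
tcp_rot: [-0.0, 0.994, 0.112, -0.0]
ft_force: [-0.2, -0.8, -0.5]
opening: 0.0006
grasp_force: 0.0
clock: 10.6
position: [0.5332, -0.0734, 0.1274]
tcp_rot: [0.0, 0.994, 0.112, 0.0]
ft_force: [-5.3, 2.3, 14.8]
opening: 0.0005
grasp_force: 7.7
```

```bash
python3 -m inch '[{"tx":0,"ty":0,"tz":-0.05,"rx":0,"ry":0,"rz":0},{"tx":0,"ty":0,"tz":-0.05,"rx":0,"ry":0,"rz":0},{"tx":0,"ty":0,"tz":-0.05,"rx":0,"ry":0,"rz":0}]'
python3 -m inch '[{"tx":0,"ty":0,"tz":0.5,"rx":0,"ry":0,"rz":0},{"tx":0,"ty":0,"tz":2,"rx":0,"ry":0,"rz":0},{"tx":-1,"ty":-0.24,"tz":4,"rx":0,"ry":0,"rz":0},{"tx":-2.5,"ty":-0.6,"tz":5.5,"rx":0,"ry":0,"rz":0},{"tx":-4,"ty":-1,"tz":6.5,"rx":0,"ry":0,"rz":0},{"tx":-5,"ty":-1.15,"tz":7,"rx":0,"ry":0,"rz":0},{"tx":-5,"ty":-1.15,"tz":7,"rx":0,"ry":0,"rz":0},{"tx":-5,"ty":-1.15,"tz":7,"rx":0,"ry":0,"rz":0}]' 80
python3 - <<'E'
from h import *
im,o=snap("wrist","w5.png");s,_=snap("side","s4.png");x,y=341,220
a=cv2.resize(s[y-60:y+60,x-80:x+80],(560,420),interpolation=cv2.INTER_CUBIC)
b=im[:250]; cv2.imwrite("pics/m2.png",np.vstack([a[150:],b]));print(o["position"])
E
```

```text
clock: 10.9
position: [0.5333, -0.0734, 0.1273]
tcp_rot: [0.001, 0.994, 0.112, 0.001]
ft_force: [-8.1, 3.6, 20.0]
opening: 0.0007
grasp_force: 10.4
clock: 11.7
position: [0.4081, -0.1021, 0.299]
tcp_rot: [-0.0, 0.994, 0.111, 0.001]
ft_force: [0.5, 0.5, -0.2]
opening: 0.0565
grasp_force: 0.0
[ 0.40805578 -0.10209419  0.29898948]
```

View pics/m2.png

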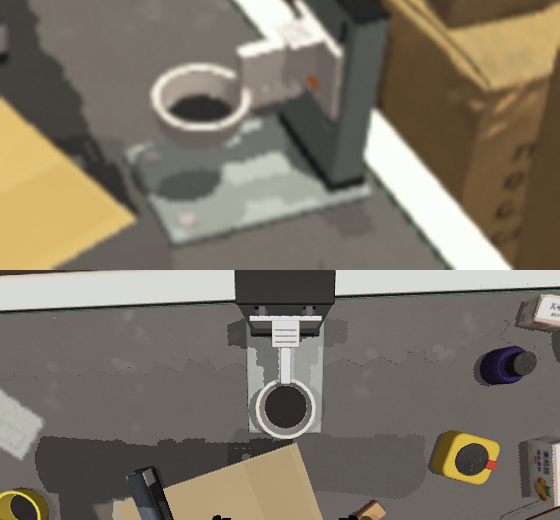

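The montage shows the holder seated: the orange catch is visible through the window at (313,83), and the cup hangs level at (286,137) in the wrist view. The bottle is at about (503,97) in the wrist view. From here on I measure numerically.

```bash
python3 - <<'E'
from h import *
np.set_printoptions(precision=4,suppress=True)
im=cv2.imread("pics/w5.png");o=bot.get_obs()
hsv=cv2.cvtColor(im,cv2.COLOR_BGR2HSV)
# cup rim
m=((hsv[:,:,2]>150)&(hsv[:,:,1]<45)).astype(np.uint8);m[:106]=0;m[172:]=0;m[:,:253]=0;m[:,318:]=0
ys,xs=np.where(m);h=cv2.convexHull(np.c_[xs,ys].astype(np.int32));e=cv2.fitEllipse(h);print("cup ell",e)
C=plane("wrist",[e[0]],.090,o)[0]; print("cup",C)
def st(P):
    a=np.radians(12.9);d=P[:2]-[.5496,-.0697];return d[0]*np.cos(a)+d[1]*np.sin(a),-d[0]*np.sin(a)+d[1]*np.cos(a)
print("in stand",st(C))
v=((hsv[:,:,0]>120)&(hsv[:,:,0]<160)&(hsv[:,:,1]>100)).astype(np.uint8)
n,l,s,c=cv2.connectedComponentsWithStats(v);i=1+s[1:,4].argmax();print(s[i],c[i])
print("bottle~",plane("wrist",[c[i]],.03,o))
t=cv2.imread("pics/top0.png");hv=cv2.cvtColor(t,cv2.COLOR_BGR2HSV)
v=((hv[:,:,0]>120)&(hv[:,:,0]<160)&(hv[:,:,1]>100)).astype(np.uint8);v[:, :360]=0;v[180:]=0
n,l,s,c=cv2.connectedComponentsWithStats(v);i=1+s[1:,4].argmax();print(s[i],c[i],plane("top",[c[i]],.035),"eraser",plane("top",[[402,127]],.015),"tape",plane("top",[[390,192]],.038))
E
```

```text
cup ell ((285.84051513671875, 132.9689178466797), (69.93338012695312, 100.53929901123047), 91.64231872558594)
cup [ 0.4694 -0.0895  0.09  ]
in stand (np.float64(-0.08254724111132679), np.float64(-0.0013828623220943047))
[480  77  45  37 988] [498.3016  96.1488]
bottle~ [[ 0.569 -0.336  0.03 ]]
[383 143  16  16 116] [388.8017 151.8534] [[ 0.5619 -0.3397  0.035 ]] eraser [[ 0.6413 -0.3857  0.015 ]] tape [[ 0.4452 -0.34    0.038 ]]
```

```bash
python3 -m inch '[{"tx":0.4,"ty":-1.5,"tz":0,"rx":0,"ry":0,"rz":0},{"tx":0.8,"ty":-3,"tz":-0.5,"rx":0,"ry":0,"rz":0},{"tx":1.3,"ty":-4.8,"tz":-1,"rx":0,"ry":0,"rz":0},{"tx":2,"ty":-6.5,"tz":-1.8,"rx":0,"ry":0,"rz":0},{"tx":2.7,"ty":-8.2,"tz":-2.5,"rx":0,"ry":0,"rz":0},{"tx":3.36,"ty":-9.6,"tz":-3.16,"rx":0,"ry":0,"rz":0},{"tx":3.36,"ty":-10.1,"tz":-3.16,"rx":0,"ry":0,"rz":0},{"tx":3.36,"ty":-10.1,"tz":-3.16,"rx":0,"ry":0,"rz":0}]' 70 15
python3 -m inch '[{"tx":0,"ty":0,"tz":0,"rx":0,"ry":0,"rz":0},{"tx":0,"ty":0,"tz":0,"rx":0,"ry":0,"rz":0}]'
python3 - <<'E'
from h import *
np.set_printoptions(precision=4,suppress=True,linewidth=180)
im=cv2.imread("pics/w5.png");g=cv2.cvtColor(im,cv2.COLOR_BGR2GRAY)
for r in range(106,172,5): x=np.where(g[r,245:325]>150)[0]+245; print(r,x.min() if len(x) else 0,x.max() if len(x) else 0,len(x))
im,o=snap("wrist","w6.png");print(o["position"])
hsv=cv2.cvtColor(im,cv2.COLOR_BGR2HSV)
v=((hsv[:,:,0]>115)&(hsv[:,:,0]<165)&(hsv[:,:,1]>90)).astype(np.uint8);v[240:]=0
n,l,s,c=cv2.connectedComponentsWithStats(v);i=1+s[1:,4].argmax();print(s[i],c[i])
ys,xs=np.where(l==i);h=cv2.convexHull(np.c_[xs,ys].astype(np.int32));print(cv2.fitEllipse(h),cv2.minEnclosingCircle(h))
x,y,w,hh=s[i][:4];print(plane("wrist",[c[i],[x+w/2-.5,y+hh/2-.5]],.04,o))
print(l[y+hh//2,x:x+w]==i)
print("scale",proj("wrist",plane("wrist",[[x,y+hh/2]],.04,o)+[[0,0,0],[0,-.044,0]],o))
E
```

```text
clock: 12.6
position: [0.4921, -0.3559, 0.2165]
tcp_rot: [-0.001, 0.994, 0.111, -0.002]
ft_force: [-0.1, 0.9, 0.8]
opening: 0.0698
grasp_force: 0.0
clock: 12.8
position: [0.4924, -0.3536, 0.2205]
tcp_rot: [0.0, 0.994, 0.112, 0.001]
ft_force: [0.6, 0.1, -0.1]
opening: 0.0701
grasp_force: 0.0
106 248 321 58
111 248 321 64
116 248 321 42
121 248 321 29
126 249 321 22
131 249 320 14
136 256 320 12
141 256 320 14
146 256 319 14
151 249 319 18
156 250 320 24
161 266 319 21
166 273 297 25
171 0 0 0
[ 0.4924 -0.3536  0.2205]
[278  94  43  44 807] [297.8848 115.4287]
((298.6875, 115.30410766601562), (42.43252944946289, 44.03952407836914), 9.166144371032715) ((299.06793212890625, 115.28323364257812), 22.094566345214844)
[[ 0.5741 -0.3487  0.04  ]
 [ 0.5743 -0.3498  0.04  ]]
[ True  True  True  True  True  True  True  True False False False False False False False False False False False False False False False False False False False False False
 False False False False False False False False  True  True  True  True  True False]
scale [[278.     116.    ]
 [320.6461 126.1771]]
```

```bash
python3 - <<'E'
from h import *
np.set_printoptions(precision=4,suppress=True,linewidth=180)
o5=dict(position=np.array([.40806,-.10209,.29899]),tcp_rot=np.array([0,.9937,.1115,.0005]))
o5["tcp_rot"]/=np.linalg.norm(o5["tcp_rot"])
a=np.radians(12.9)
print("cup",[ (P:=plane("wrist",[px],.089,o5)[0], (P[0]-.5496)*np.cos(a)+(P[1]+.0697)*np.sin(a), -(P[0]-.5496)*np.sin(a)+(P[1]+.0697)*np.cos(a)) for px in([286,137],[286,139])])
th=np.linspace(0,2*np.pi,60);
for b in([.5743,-.3497],[.568,-.343]):
    P=np.vstack([np.c_[b[0]+.022*np.cos(th),b[1]+.022*np.sin(th),0*th+z] for z in(0,.02,.04)])
    for n,o in(("top",None),("wrist",o5)):
        p=proj(n,P,o);print(b,n,p.min(0),p.max(0))
im=cv2.imread("pics/w5.png");g=cv2.cvtColor(im,cv2.COLOR_BGR2GRAY)
print(g[110,480:545]);print(g[95,470:550])
im=cv2.imread("pics/w6.png");g=cv2.cvtColor(im,cv2.COLOR_BGR2GRAY)
print(g[116,265:335]);print(g[85:145,290])
o=bot.get_obs();A=q(o["tcp_rot"]).as_matrix();print(A)
E
```

```text
cup [(array([ 0.4653, -0.0908,  0.089 ]), np.float64(-0.08685145640329606), np.float64(-0.0017340281784812665)), (array([ 0.4632, -0.0913,  0.089 ]), np.float64(-0.08900586671751923), np.float64(-0.001733554928491858))]
[0.5743, -0.3497] top [381.9946 139.8021] [400.0989 157.546 ]
[0.5743, -0.3497] wrist [477.7091  74.4966] [533.006  113.6816]
[0.568, -0.343] top [379.7932 141.92  ] [397.8556 159.6268]
[0.568, -0.343] wrist [471.2367  78.6546] [525.7401 117.2749]
[ 62  63  62  53  30  15  14  15  16  18  21  21  17  17  16  16  21  19  23  24  25  26  26  23  28  35  41  47  49  50  48  50  50  48  43  41  32  21  50  94 106 105 104 104
 104 104 104 104 105 105 104 104 103 104 104 104 104 103 105 105 104 104 104 104 104]
[104 104 106 107  94  60  61  63  62  58  39  15  17  15  17  20  19  13  17  21  21  18  22  23  25  27  29  36  38  30  31  30  30  26  21  17  12  13  11  11  12   9  13  35
  49  59  61  58  59  58  59  57  59  58  59  60  76  67  60  56  62  64  60  67  61  63 102 105 105 105 105 105 104 105 106 105 104 105 105 105]
[ 92  90  91  91  91  91  95  52  46  49  48  48  35  20  22  35  21  21  22  20  17  32  52  50  57  59  58  56  57  52  55  58  53  50  53  39  53  56  53  53  53  52  52  52
  56  61  59  54  47  39  43  43  44  37  28  40  93  91  89 104 104 104 103 103 103 103 103 104 102 104]
[104 103 104 104 103 105 104 104 104  89  59  20  26  30  42  42  40  41  38  22  29  43  60  66  63  61  57  56  56  54  59  59  58  54  54  52  55  54  55  49  31  14  21  23
  20  28  42  40  31  23  24  33  48  59  94  90  90  91  91  92]
[[ 0.9747  0.2234  0.0016]
 [ 0.2234 -0.9747 -0.0006]
 [ 0.0015  0.0009 -1.    ]]
```

```bash
python3 -m inch '[{"tx":1.6,"ty":0.08,"tz":-1,"rx":0,"ry":0,"rz":0},{"tx":3.24,"ty":0.16,"tz":-2,"rx":0,"ry":0,"rz":0},{"tx":3.24,"ty":0.16,"tz":-3.5,"rx":0,"ry":0,"rz":0},{"tx":3.24,"ty":0.16,"tz":-5,"rx":0,"ry":0,"rz":0},{"tx":3.24,"ty":0.16,"tz":-5.2,"rx":0,"ry":0,"rz":0},{"tx":3.24,"ty":0.16,"tz":-5.2,"rx":0,"ry":0,"rz":0}]' 70 15
python3 -m inch '[{"tx":0,"ty":0,"tz":-0.8,"rx":0,"ry":0,"rz":0},{"tx":0,"ty":0,"tz":-1.6,"rx":0,"ry":0,"rz":0},{"tx":0,"ty":0,"tz":-2.3,"rx":0,"ry":0,"rz":0},{"tx":0,"ty":0,"tz":-2.6,"rx":0,"ry":0,"rz":0},{"tx":0,"ty":0,"tz":-2.6,"rx":0,"ry":0,"rz":0}]'
```

```text
clock: 13.45
position: [0.5732, -0.35, 0.09]
tcp_rot: [0.0, 0.994, 0.112, -0.0]
ft_force: [-0.7, -0.1, 0.9]
opening: 0.07
grasp_force: 0.0
clock: 13.95
position: [0.5739, -0.3509, 0.0261]
tcp_rot: [0.001, 0.994, 0.112, 0.001]
ft_force: [-0.4, -0.8, 0.1]
opening: 0.07
grasp_force: 0.0
```

Close gently.

```bash
python3 -m inch '[{"tx":0,"ty":0,"tz":0,"rx":0,"ry":0,"rz":0},{"tx":0,"ty":0,"tz":0,"rx":0,"ry":0,"rz":0},{"tx":0,"ty":0,"tz":0,"rx":0,"ry":0,"rz":0},{"tx":0,"ty":0,"tz":0,"rx":0,"ry":0,"rz":0},{"tx":0,"ty":0,"tz":0,"rx":0,"ry":0,"rz":0},{"tx":0,"ty":0,"tz":0,"rx":0,"ry":0,"rz":0},{"tx":0,"ty":0,"tz":0,"rx":0,"ry":0,"rz":0},{"tx":0,"ty":0,"tz":0,"rx":0,"ry":0,"rz":0}]' 38 15
python3 -m inch '[{"tx":0,"ty":0,"tz":0.3,"rx":0,"ry":0,"rz":0},{"tx":0,"ty":0,"tz":0.8,"rx":0,"ry":0,"rz":0},{"tx":0,"ty":0,"tz":2,"rx":0,"ry":0,"rz":0},{"tx":0,"ty":0,"tz":3.5,"rx":0,"ry":0,"rz":0},{"tx":0,"ty":0,"tz":5,"rx":0,"ry":0,"rz":0},{"tx":0,"ty":0,"tz":6,"rx":0,"ry":0,"rz":0},{"tx":0,"ty":0,"tz":6.5,"rx":0,"ry":0,"rz":0},{"tx":0,"ty":0,"tz":6.5,"rx":0,"ry":0,"rz":0}]'
```

```text
clock: 14.75
position: [0.5735, -0.3507, 0.0251]
tcp_rot: [0.0, 0.994, 0.112, 0.0]
ft_force: [-0.1, 1.0, 4.0]
opening: 0.0428
grasp_force: 15.0
clock: 15.55
position: [0.574, -0.3509, 0.1894]
tcp_rot: [0.001, 0.994, 0.112, 0.002]
ft_force: [-0.2, -0.9, -1.2]
opening: 0.0426
grasp_force: 15.0
```

```bash
python3 -m inch '[{"tx":-0.6,"ty":1.2,"tz":0.2,"rx":0,"ry":0,"rz":0},{"tx":-1.3,"ty":2.7,"tz":0.2,"rx":0,"ry":0,"rz":0},{"tx":-2,"ty":4.2,"tz":0.2,"rx":0,"ry":0,"rz":0},{"tx":-2.7,"ty":5.8,"tz":0.2,"rx":0,"ry":0,"rz":0},{"tx":-3.4,"ty":7.4,"tz":0.2,"rx":0,"ry":0,"rz":0},{"tx":-4,"ty":8.9,"tz":0,"rx":0,"ry":0,"rz":0},{"tx":-4.37,"ty":9.9,"tz":-0.2,"rx":0,"ry":0,"rz":0},{"tx":-4.37,"ty":10.42,"tz":-0.4,"rx":0,"ry":0,"rz":0}]'
python3 -m inch '[{"tx":0,"ty":0,"tz":0,"rx":0,"ry":0,"rz":0},{"tx":0,"ty":0,"tz":0,"rx":0,"ry":0,"rz":0},{"tx":0,"ty":0,"tz":0,"rx":0,"ry":0,"rz":0}]'
python3 - <<'E'
from h import *
np.set_printoptions(precision=4,suppress=True,linewidth=180)
im,o=snap("side","s5.png");p=o["position"];print(p,(np.array([.4645,-.0902,.12])-p)/.025)
hsv=cv2.cvtColor(im,cv2.COLOR_BGR2HSV)
v=((hsv[:,:,0]>115)&(hsv[:,:,0]<165)&(hsv[:,:,1]>80)).astype(np.uint8)
n,l,s,c=cv2.connectedComponentsWithStats(v)
for i in range(1,n):
    if s[i,4]>40: print(s[i],c[i])
th=np.linspace(0,2*np.pi,60)
P=np.vstack([np.c_[p[0]+.022*np.cos(th),p[1]+.022*np.sin(th),0*th+p[2]-.025+z] for z in(0,.02,.04)]);k=proj("side",P);print("pred",k.min(0),k.max(0))
a=np.radians(12.9)
m=((hsv[:,:,2]>140)&(hsv[:,:,1]<40)).astype(np.uint8)
C=np.c_[.4645+.0335*np.cos(th),-.0902+.0335*np.sin(th),0*th+.089];k=proj("side",C);print("rim pred",k.min(0),k.max(0))
x0,y0=k.min(0).astype(int)-10;x1,y1=k.max(0).astype(int)+12
g=cv2.cvtColor(im,cv2.COLOR_BGR2GRAY);r=int(k[:,1].mean());print(r,x0,g[r,x0:x1]);c_=int(k[:,0].mean());print(c_,y0,g[y0:y1+10,c_])
E
```

```text
clock: 16.35
position: [0.4615, -0.0885, 0.1755]
tcp_rot: [-0.0, 0.994, 0.112, -0.002]
ft_force: [-0.3, -0.5, -0.9]
opening: 0.0431
grasp_force: 15.0
clock: 16.65
position: [0.4644, -0.0908, 0.1767]
tcp_rot: [0.0, 0.994, 0.111, -0.0]
ft_force: [-0.2, 0.6, -1.4]
opening: 0.0425
grasp_force: 15.0
[ 0.4644 -0.0908  0.1767] [ 0.0051  0.0249 -2.2685]
[312 194  18  20 198] [318.803  205.1111]
pred [311.4126 188.7102] [332.1083 214.4598]
rim pred [305.3075 220.5497] [333.4069 238.6439]
229 295 [ 66  66  66  67  65  66  63  60  66 102 151 139 105 103 105 107 109 109 102  97  93  91  90  89  91  93 101 106 111 114 114 112 109 104 112 169 197 177 148 136 137 142 141 139
 139 138 135 133 132 133]
319 210 [ 22  20  23  36  83 113 116 116 116 115 116 121 122 118 118 118 117 117 114  91  44  22  20  22  22  20  21  35  86 112 104 102 102 101 100  94  86  85  85  86  86  86  86  85
  85  85  84  85  83  84]
```

The bottle is centred in the hand and above the pocket. Lower it.

```bash
python3 -m inch '[{"tx":0,"ty":0.02,"tz":-0.6,"rx":0,"ry":0,"rz":0},{"tx":0,"ty":0.02,"tz":-1.2,"rx":0,"ry":0,"rz":0},{"tx":0,"ty":0.02,"tz":-1.7,"rx":0,"ry":0,"rz":0},{"tx":0,"ty":0.02,"tz":-2.1,"rx":0,"ry":0,"rz":0},{"tx":0,"ty":0.02,"tz":-2.5,"rx":0,"ry":0,"rz":0},{"tx":0,"ty":0.02,"tz":-2.8,"rx":0,"ry":0,"rz":0},{"tx":0,"ty":0.02,"tz":-2.8,"rx":0,"ry":0,"rz":0}]'
python3 -m inch '[{"tx":0,"ty":0,"tz":-0.1,"rx":0,"ry":0,"rz":0},{"tx":0,"ty":0,"tz":-0.2,"rx":0,"ry":0,"rz":0},{"tx":0,"ty":0,"tz":-0.3,"rx":0,"ry":0,"rz":0},{"tx":0,"ty":0,"tz":-0.3,"rx":0,"ry":0,"rz":0}]'
```

```text
clock: 17.4
position: [0.4634, -0.0898, 0.1061]
tcp_rot: [-0.0, 0.994, 0.111, -0.001]
ft_force: [-0.3, -0.4, -1.9]
opening: 0.0426
grasp_force: 15.0
clock: 17.8
position: [0.4638, -0.0896, 0.0995]
tcp_rot: [-0.0, 0.994, 0.112, -0.0]
ft_force: [0.4, -0.1, -0.9]
opening: 0.0427
grasp_force: 15.0
```

```bash
python3 -m inch '[{"tx":0,"ty":0,"tz":-0.06,"rx":0,"ry":0,"rz":0},{"tx":0,"ty":0,"tz":-0.12,"rx":0,"ry":0,"rz":0},{"tx":0,"ty":0,"tz":-0.12,"rx":0,"ry":0,"rz":0}]'
python3 -m inch '[{"tx":0,"ty":0,"tz":-0.04,"rx":0,"ry":0,"rz":0},{"tx":0,"ty":0,"tz":-0.06,"rx":0,"ry":0,"rz":0},{"tx":0,"ty":0,"tz":-0.06,"rx":0,"ry":0,"rz":0}]'
```

```text
clock: 18.1
position: [0.4638, -0.0896, 0.0964]
tcp_rot: [-0.0, 0.994, 0.112, -0.0]
ft_force: [-0.6, 0.1, -1.1]
opening: 0.0429
grasp_force: 15.0
clock: 18.4
position: [0.4639, -0.0896, 0.095]
tcp_rot: [-0.0, 0.994, 0.112, -0.0]
ft_force: [-0.1, -0.1, -1.2]
opening: 0.0425
grasp_force: 15.0
```

```bash
python3 -m inch '[{"tx":0,"ty":0,"tz":-0.04,"rx":0,"ry":0,"rz":0},{"tx":0,"ty":0,"tz":-0.04,"rx":0,"ry":0,"rz":0},{"tx":0,"ty":0,"tz":-0.04,"rx":0,"ry":0,"rz":0}]'
python3 -m inch '[{"tx":0,"ty":0,"tz":-0.04,"rx":0,"ry":0,"rz":0},{"tx":0,"ty":0,"tz":-0.04,"rx":0,"ry":0,"rz":0},{"tx":0,"ty":0,"tz":-0.04,"rx":0,"ry":0,"rz":0}]'
```

```text
clock: 18.7
position: [0.4638, -0.0897, 0.0943]
tcp_rot: [0.0, 0.994, 0.112, -0.0]
ft_force: [-1.3, 0.2, 1.7]
opening: 0.0426
grasp_force: 15.0
clock: 19.0
position: [0.4634, -0.0899, 0.0936]
tcp_rot: [0.0, 0.994, 0.112, -0.001]
ft_force: [-3.8, 0.1, 7.1]
opening: 0.0425
grasp_force: 15.0
```

Contact came at the expected height. Relieve, open and rise.

```bash
python3 -m inch '[{"tx":0,"ty":0,"tz":0.06,"rx":0,"ry":0,"rz":0},{"tx":0,"ty":0,"tz":0.06,"rx":0,"ry":0,"rz":0}]'
python3 -m inch '[{"tx":0,"ty":0,"tz":0,"rx":0,"ry":0,"rz":0},{"tx":0,"ty":0,"tz":0,"rx":0,"ry":0,"rz":0},{"tx":0,"ty":0,"tz":0,"rx":0,"ry":0,"rz":0},{"tx":0,"ty":0,"tz":0,"rx":0,"ry":0,"rz":0},{"tx":0,"ty":0,"tz":0,"rx":0,"ry":0,"rz":0},{"tx":0,"ty":0,"tz":0,"rx":0,"ry":0,"rz":0}]' 68
python3 -m inch '[{"tx":0,"ty":0,"tz":0.5,"rx":0,"ry":0,"rz":0},{"tx":0,"ty":0,"tz":1.5,"rx":0,"ry":0,"rz":0},{"tx":0,"ty":0,"tz":3,"rx":0,"ry":0,"rz":0},{"tx":-0.5,"ty":0,"tz":4.5,"rx":0,"ry":0,"rz":0},{"tx":-1.5,"ty":0,"tz":6,"rx":0,"ry":0,"rz":0},{"tx":-2.5,"ty":0,"tz":7.5,"rx":0,"ry":0,"rz":0},{"tx":-3,"ty":0,"tz":8,"rx":0,"ry":0,"rz":0},{"tx":-3,"ty":0,"tz":8,"rx":0,"ry":0,"rz":0}]'
python3 - <<'E'
from h import *
np.set_printoptions(precision=4,suppress=True,linewidth=180)
th=np.linspace(0,2*np.pi,60);b=[.4638,-.0897]
for n in("side","wrist"):
    im,o=snap(n,f"f_{n}.png");hsv=cv2.cvtColor(im,cv2.COLOR_BGR2HSV)
    v=((hsv[:,:,0]>115)&(hsv[:,:,0]<165)&(hsv[:,:,1]>80)).astype(np.uint8)
    k,l,s,c=cv2.connectedComponentsWithStats(v);print(n,[(list(s[i]),c[i]) for i in range(1,k) if s[i,4]>40])
    P=np.vstack([np.c_[b[0]+.022*np.cos(th),b[1]+.022*np.sin(th),0*th+z] for z in(.089,.109)]);p=proj(n,P,o);print("pred",p.min(0),p.max(0))
    m=(hsv[:,:,1]>150)&(hsv[:,:,2]>90)&(hsv[:,:,0]<12);cc=proj(n,[.5457,-.0706,.0785],o)[0];x,y=cc.astype(int);ys,xs=np.where(m[y-12:y+12,x-12:x+12]);print("catch",cc,len(xs),xs.mean()+x-12 if len(xs) else 0,ys.mean()+y-12 if len(ys) else 0)
E
```

```text
clock: 19.2
position: [0.4645, -0.0895, 0.0947]
tcp_rot: [-0.0, 0.994, 0.112, 0.001]
ft_force: [-0.4, -0.5, -0.5]
opening: 0.0425
grasp_force: 15.0
clock: 19.8
position: [0.464, -0.0896, 0.0946]
tcp_rot: [0.0, 0.994, 0.112, 0.0]
ft_force: [-0.7, -0.8, 0.7]
opening: 0.0676
grasp_force: 0.0
clock: 20.6
position: [0.3889, -0.0896, 0.2972]
tcp_rot: [-0.0, 0.994, 0.112, 0.003]
ft_force: [0.6, 0.2, -0.2]
opening: 0.0681
grasp_force: 0.0
side [([np.int32(310), np.int32(223), np.int32(18), np.int32(14), np.int32(184)], array([318.4837, 230.3533]))]
pred [309.7928 216.9592] [328.8824 235.2654]
catch [350.0709 225.3769] 0 0 0
wrist [([np.int32(280), np.int32(102), np.int32(42), np.int32(43), np.int32(775)], array([299.4981, 121.1819]))]
pred [279.5205 101.1418] [322.5506 145.683 ]
catch [300.2754  40.3682] 0 0 0
```

The bottle sits as predicted in both views. Check the catch's colour before and after.

```bash
python3 - <<'E'
import cv2
for f in("s3.png","s4.png","f_side.png"):
    im=cv2.imread("pics/"+f);print(f,im[224:230,347:354,::-1].tolist()[1:5:1][1:3])
E
```

```text
s3.png [[[85, 83, 77], [72, 72, 65], [90, 73, 60], [108, 93, 83], [113, 104, 96], [108, 100, 93], [107, 100, 92]], [[72, 74, 69], [66, 67, 62], [74, 66, 58], [90, 82, 74], [103, 96, 89], [106, 99, 91], [106, 99, 91]]]
s4.png [[[110, 102, 95], [116, 98, 84], [129, 86, 61], [133, 72, 33], [122, 82, 60], [109, 94, 84], [104, 97, 90]], [[108, 103, 95], [103, 95, 88], [119, 96, 81], [128, 80, 54], [121, 80, 55], [110, 92, 81], [106, 98, 91]]]
f_side.png [[[111, 103, 94], [116, 97, 84], [128, 86, 61], [133, 73, 33], [121, 81, 60], [110, 95, 84], [106, 98, 90]], [[108, 102, 94], [103, 95, 88], [120, 97, 82], [128, 81, 54], [121, 80, 54], [110, 93, 80], [106, 98, 89]]]
```

The catch is still out through the window, unchanged since it snapped.

```bash
python3 -c "
from cell import bot
print(bot.hand_in())"
```

```text
the job is handed in; nothing more can be done
None
```

I hung the white holder fully home with the orange catch out through its window, set the bottle upright in the pocket and let go, and handed the job in at about 21 s; the interface returned no verdict.

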